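Slide the bread board into its notches and latch it

ROBOT

A 7-joint arm with a two-finger parallel gripper is mounted at the origin on the work surface. World frame = base frame: x ahead of the robot, y to its left, z up, the work surface at z = 0. Lengths are in m, angles in rad, forces in N, time in s.
With the tool pointing down it reaches from about 0.425 to 0.925 m from the base axis. Payload 6.8 kg.
Tool frame: the origin (TCP) lies on the front face of the gripper's body, between the roots of the fingers; the fingertips stand 73 mm ahead of it and the grasp point (between the pads) lies 54 mm ahead of it (tcp_to_tips is the distance from the TCP to the fingertips, in m); z points along the fingers, x is the direction in which the jaws open and shut, and the axes are right-handed (so a half turn about z gives the same grasp; the last joint's range is limited). The gripper opens to 85 mm and grips with 20 to 120 N. Pads are 22 mm wide; open, the fingers measure 114 mm over their backs; the gripper's body (76 mm by 85 mm) begins 54 mm behind the grasp point. The pads swing forward as they close: fully open they stand 13 mm farther back than shut.
Start: joints at [1.173, 0.477, 0.022, 1.555, -0.011, 1.109, -0.083], TCP at [0.193, -0.647, 0.304] pointing down, gripper open.
Joint ranges: [-2.96, 2.96], [-0.34, 2.1], [-1.41, 1.46], [0.24, 2.44], [-1.37, 4.51], [0.17, 1.92], [-2.96, 2.96]. Speed limits (rad/s): [2.39, 2.39, 3.14, 3.14, 3.14, 3.14, 3.14].

INTERFACE

Orientations are given as a unit quaternion [w, x, y, z].
In Python, from station import get_obs, read_camera, hand_in, look_for, silhouettes, tcp_to_tips gives the robot as it stands. The module is installed in compiled form; this text tells all that it offers.
- The arm moves only by the tool apply_moves, never from a script. Its argument "moves" is a list of rows, each a list of 3 entries, a list of its own where there are three numbers: the shift along the tool's x, y, z in units of 25 mm (1.0 is 25 mm), then the turn, a rotation vector about the tool's x, y, z in units of 10 degrees (1.0 is 10 degrees), then the gripper's target within -1 to 1 (fully open at 1, half-way at 0, shut at -1). In form: [[[dx, dy, dz], [rx, ry, rz], jaw], ...]. A call has 1 to 20 rows; each row is the pose to reach, as a shift and turn from the pose commanded when the call began, along the tool's axes at that moment; what a row does not reach only later rows make up. A row lasts 1/8 s, in which the tool goes at most 62.5 mm and 10.7 degrees, less where a joint would pass 70% of its speed; a pose out of reach is approached as far as the arm can. A call with a gripper value outside its range is refused whole. The fingers move at their own pace and stop on an object; "force" is the grip in N (left out, the last holds). Time passes only in rows, so rows that repeat a pose let the fingers close. It gives the time, the measured TCP pose, the force and the opening at its end, in the units of the state.
- get_obs(): the state, without advancing time (a new reading comes with each control period).
- read_camera(name): name is "scene" or "top"; returns a dict with "color" (400x640x3 uint8, red, green, blue), "mtx" (3x3 intrinsics, pixels), "k1" (the pictures are not rectified: a ray, as slopes to the right and down, at radius r is drawn at 1 + k1 r^2 times it, then the intrinsics apply), "eye" and "rotation" of the camera in the world. Camera axes: x right, y up, looking along -z (the intrinsics and any distortion apply to the point x, -y, -z); pixel columns grow to the right and rows downward; lengths in m; the calibration is good to about 2 mm. A picture is of the moment at which its call begins. There is no depth.
- hand_in(): hands the job in, once; it reports no verdict.
Trained networks look in the newest picture that a camera, given by its name, has taken for a name from the list of things; names that differ only in an ending like _2 or _b are one class to them, and where a whole thing is asked for, a point or a joint stands for the part that bears it (a point fixed in the world has none). Each returns a list of dicts, best first, with "conf" (0 to 1); they miss things now and then, are a little off and sometimes report something else, mostly with a low value. They report only what shows in the picture. A call takes as long as a camera call. They do not tell look-alikes from the thing itself.
- look_for(camera, query): "pixel" ([row, column] in pixels, amid what is visible of it).
- silhouettes(camera, query): "mask" (400x640 bool, what is visible of it) and "pixel" ([row, column] in pixels, amid what is visible of it).
The state is a dict: "t": time; "q": joint angles; "joint_vel": joint speeds; "joint_torque": joint torques, N m; "eef_pos": TCP position; "tool_rot": TCP orientation; "contact_force": force on the tool from outside, world axes, zero at the start; "torque": the same for the moment, N m; "gripper_width": opening from 0.0 (shut) to 1.0 (fully open).
Only numpy, scipy, OpenCV 4.12 (cv2) and the standard library are available. Lean on these libraries where they do the work, as an engineer would, in place of code of your own. Each camera call takes 0.05 s, during which the arm holds its last target.

TASK

Get the bread slicing station ready: with your fingertips, push the wooden board along its rails by its free rear edge until you feel it drop into the locating notches, and stop there without ramming it. Then push the steel turn latch by its peg until it lies fully across the board. Do not lift the board, keep the little steel cup standing on it, leave everything else on the counter where it is, and finish with the hand clear.

Things in the scene. Friction and masses are not known exactly. Their poses are not given: they have to be found in the camera images.
- station: Fixed metal crumb tray with rails, 370 mm long (its x -200 to +170), 236 wide. Origin on the counter, on the centre line; x is the direction to push the board, z up. Upright side guides at y = +-77 to +-85 mm, tops 60 mm above the counter, keep the board straight (2 mm play each side). Rear end (-x) open over the tray floor (top 6 mm above the counter); a lip 24 mm high at the front.
- rail_mid (a point): Point on the station centre line (x = 0) level with the rail tops, 40 mm above the counter. Two dark rails along x at y = +-55 mm, 16 mm wide. Each has two notches 26 mm long, 8 mm deep, 160 mm apart. Their place along the rails varies and is not reported: the board travels 40 to 110 mm, then drops, and the notch ends stop it firmly.
- board: Loose plain wooden board, 200 mm (its x, along the station's x) by 150, about 0.6 kg; origin at its centre, at the underside of its two cross battens (10 mm high, 18 long, at x = +-80). The slab lies 10 to 32 mm above the origin. Origin 40 mm above the counter while it rides on the rails, 32 mm once dropped into the notches. Pushing takes 3 to 7 N.
- push_edge (a point): Middle of the board's free rear edge (its -x end face), half-way up the slab: here the fingertip pushes, towards +x of the station. With the fingertip 50 to 54 mm above the counter it bears on the slab both before and after the drop.
- latch (a joint): Turn latch angle, rad, vertical pivot. Open near 0 (start -0.3 to 0.05), beside the board, pointing along the station's +x; grows as it swings counter-clockwise (from above) over the board; 1.57 is square across it, stop at 1.6. Stays where left; about 1 N at the peg turns it. Passes 3 mm above the dropped board; blocked by the board's edge while it still rides on the rails.
- latch_pivot (a point): Pivot of the latch, on a post on the station at x = 20, y = -100 mm of the station; the point is at the underside of the latch arm, 67 mm above the counter. The arm is 6 mm thick and 20 mm wide and reaches 65 mm from the pivot.
- latch_peg (a point): Centre of the upright round peg on the latch arm, 55 mm from the pivot: 14 mm diameter, from 73 to 113 mm above the counter; the point is half-way up, 93 mm above the counter.
- pot: Small open steel cup, 56 mm diameter, 60 mm high, loose on the board's top, in its front half on the side away from the latch. It rides along and must stay standing. Origin at the centre of its underside.
- spread_pot: Bystander: open steel cup, 72 mm diameter, 65 mm high, on the counter beside the station on the latch's side. Origin at the centre of its underside.
- jar: Bystander: jar, 64 mm diameter, 85 mm high, beyond the station's front end. Origin at the centre of its underside.
- spatula: Bystander: spatula, 220 mm long, lying beyond the station's front end. Origin at its underside.
- loaf: Bystander: loaf, 200 x 110 x 95 mm. Origin at the centre of its underside.
- mug: Bystander: white mug, 76 mm diameter, 90 mm high. Origin at the centre of its underside.
Mind the look-alikes: they are no part of the job. What is shaped like the pot but purple is not meant. Of the things shaped like the board, the wooden one is meant.

How it is judged:
By the outcome, as a careful person would: the job done as asked, in the order asked, and still so for the second after the job is handed in, with the robot touching nothing.
It also fails if it takes over 51 s, if anything falls off the work surface, if the arm or the gripper's body presses on something with over 40 N, if the wrist force passes 120 N, or if a joint passes its speed limit or range.

## Working session

There is one attempt and no reset: what is moved stays moved. The work goes in short steps, Python scripts to look and compute and a tool call to move; the robot and the scene stay as the last step left them, time stands still between calls to the robot, and variables do not carry over. Pictures are saved under pics/ and viewed, and the job is handed in when it is done.

Besides the shell and the picture viewer there is one more tool, called after "Call:" by a JSON object that holds its "api" and its "payload", one argument or row to a line. apply_moves: Moves the arm, as the interface text tells. Its arguments: {"type":"object","properties":{"moves":{"type":"array"},"force":{"type":"number"}},"required":["moves"]}

```bash
mkdir -p pics; cat > h.py <<'E'
import numpy as np, cv2
from station import *
def ray(c,px):
    # px [row,col] -> origin, dir
    K=np.array(c["mtx"]);k1=c["k1"]
    u=(px[1]-K[0,2])/K[0,0];v=(px[0]-K[1,2])/K[1,1]
    x,y=u,v
    for _ in range(30):
        r2=x*x+y*y; x,y=u/(1+k1*r2),v/(1+k1*r2)
    return np.array(c["eye"]),np.array(c["rotation"])@np.array([x,-y,-1.])
def atz(c,px,z):
    o,d=ray(c,px);return o+d*(z-o[2])/d[2]
def proj(c,p):
    K=np.array(c["mtx"]);q=np.array(c["rotation"]).T@(np.array(p)-np.array(c["eye"]))
    x,y=q[0]/-q[2],-q[1]/-q[2];s=1+c["k1"]*(x*x+y*y)
    return np.array([K[1,1]*y*s+K[1,2],K[0,0]*x*s+K[0,2]])
def save(c,name,crop=None,k=1):
    im=c["color"][:,:,::-1].copy()
    if crop: r0,r1,c0,c1=crop; im=im[r0:r1,c0:c1]
    cv2.imwrite("pics/"+name,cv2.resize(im,None,fx=k,fy=k,interpolation=cv2.INTER_CUBIC))
E
python3 - <<'E'
from h import *
for n in("scene","top"):
    c=read_camera(n); save(c,n+"0.png"); print(n,c["eye"],c["k1"],np.array(c["mtx"]).round(1).tolist(),np.array(c["rotation"]).round(3).tolist())
    for q in("station","board","push_edge","latch","latch_peg","pot"):
        print(q,[(np.round(d["pixel"]).tolist(),round(d["conf"],2)) for d in look_for(n,q)])
print(get_obs())
E
```

```text
scene [ 1.71502766 -0.2072848   0.93597505] -0.08097319461882534 [[470.9, 0.0, 317.1], [0.0, 470.9, 202.8], [0.0, 0.0, 1.0]] [0.688, 0.364, 0.284, 0.56]
station [([232.0, 317.0], 0.74)]
board [([210.0, 281.0], 0.91)]
push_edge [([198.0, 167.0], 0.88)]
latch [([226.0, 322.0], 0.64), ([211.0, 278.0], 0.29)]
latch_peg [([231.0, 317.0], 0.59), ([229.0, 328.0], 0.51)]
pot [([193.0, 297.0], 0.84), ([256.0, 278.0], 0.64), ([172.0, 336.0], 0.5)]
top [0.27292603 0.07152665 1.14797585] -0.0049288952442834 [[383.7, 0.0, 316.9], [0.0, 383.7, 201.1], [0.0, 0.0, 1.0]] [-0.702, -0.078, 0.081, 0.703]
station [([150.0, 477.0], 0.61), ([195.0, 358.0], 0.25), ([211.0, 339.0], 0.21)]
board [([203.0, 360.0], 0.95), ([278.0, 479.0], 0.87)]
push_edge [([200.0, 359.0], 0.65), ([277.0, 479.0], 0.62), ([211.0, 337.0], 0.17)]
latch [([161.0, 321.0], 0.44)]
latch_peg [([162.0, 324.0], 0.43)]
pot [([211.0, 336.0], 0.8), ([281.0, 271.0], 0.73), ([162.0, 324.0], 0.58)]
{'t': 0.7, 'q': array([ 1.17288656,  0.47698163,  0.02238236,  1.55541556, -0.01151064,
        1.10927313, -0.08312029]), 'joint_vel': array([ 0.00077834, -0.00061216, -0.00038678,  0.00050673,  0.00070761,
       -0.00024404, -0.0006175 ]), 'joint_torque': array([ 8.12974431e-04, -5.96165800e+01,  1.60555925e+00, -2.81500250e+01,
        1.22541154e-02,  1.39838368e-03, -7.67876514e-06]), 'eef_pos': array([ 0.1929161 , -0.64685919,  0.30391331]), 'tool_rot': array([ 5.91115711e-08,  8.01791925e-01, -5.97603303e-01,  2.98650110e-05]), 'contact_force': array([-0.27698396,  0.04235898, -0.4304384 ]), 'torque': array([ 0.01712294,  0.01508839, -0.01686933]), 'gripper_width': 0.9965207343924143}
```

```bash
python3 - <<'E'
s=open('h.py').read()
s=s.replace('np.array(c["rotation"])','RM(c)').replace('def ray','from scipy.spatial.transform import Rotation as R\ndef RM(c):\n    w,x,y,z=c["rotation"];return R.from_quat([x,y,z,w]).as_matrix()\ndef ray',1)
open('h.py','w').write(s)
E
cat h.py | head -20
```

```text
import numpy as np, cv2
from station import *
from scipy.spatial.transform import Rotation as R
def RM(c):
    w,x,y,z=c["rotation"];return R.from_quat([x,y,z,w]).as_matrix()
def ray(c,px):
    # px [row,col] -> origin, dir
    K=np.array(c["mtx"]);k1=c["k1"]
    u=(px[1]-K[0,2])/K[0,0];v=(px[0]-K[1,2])/K[1,1]
    x,y=u,v
    for _ in range(30):
        r2=x*x+y*y; x,y=u/(1+k1*r2),v/(1+k1*r2)
    return np.array(c["eye"]),RM(c)@np.array([x,-y,-1.])
def atz(c,px,z):
    o,d=ray(c,px);return o+d*(z-o[2])/d[2]
def proj(c,p):
    K=np.array(c["mtx"]);q=RM(c).T@(np.array(p)-np.array(c["eye"]))
    x,y=q[0]/-q[2],-q[1]/-q[2];s=1+c["k1"]*(x*x+y*y)
    return np.array([K[1,1]*y*s+K[1,2],K[0,0]*x*s+K[0,2]])
def save(c,name,crop=None,k=1):
```

View pics/scene0.png

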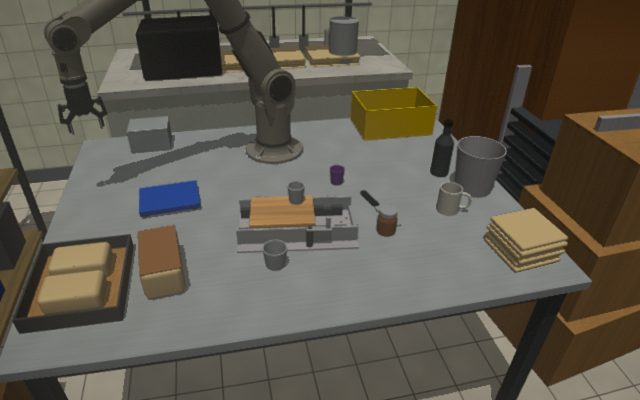

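View pics/top0.png

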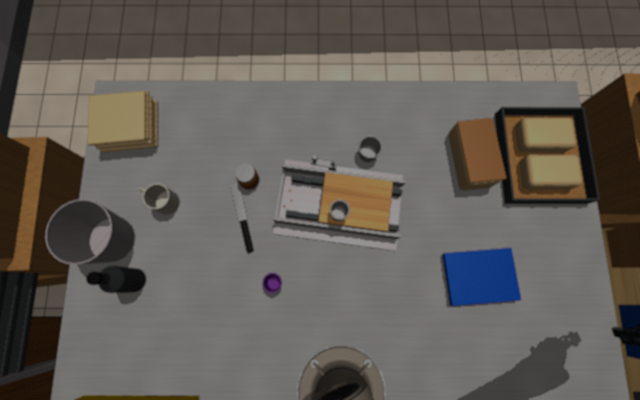

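The wooden board sits at top (203,358). The blue one at (278,480) is a look-alike. The steel cup is on the board at (211,338), and the purple cup at (283,272) is another look-alike. The latch peg is near (162,318), with the rear (open) end to the right in the top view. Next, a close crop.

```bash
python3 - <<'E'
from h import *
c=read_camera("top"); save(c,"topc.png",(140,260,260,420),5)
d=read_camera("scene"); save(d,"scec.png",(170,280,220,380),5)
import pickle; pickle.dump((c,d),open("cams.pkl","wb"))
for px in [(203,358),(278,480)]: print(atz(c,px,.072))
E
```

```text
[ 0.51359478 -0.0516888   0.072     ]
[ 0.30160753 -0.3832234   0.072     ]
```

View pics/topc.png

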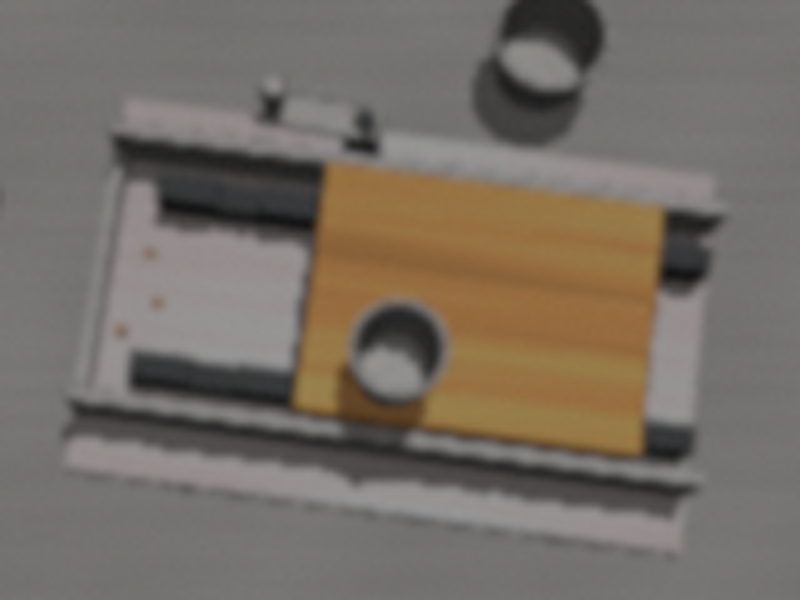

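View pics/scec.png

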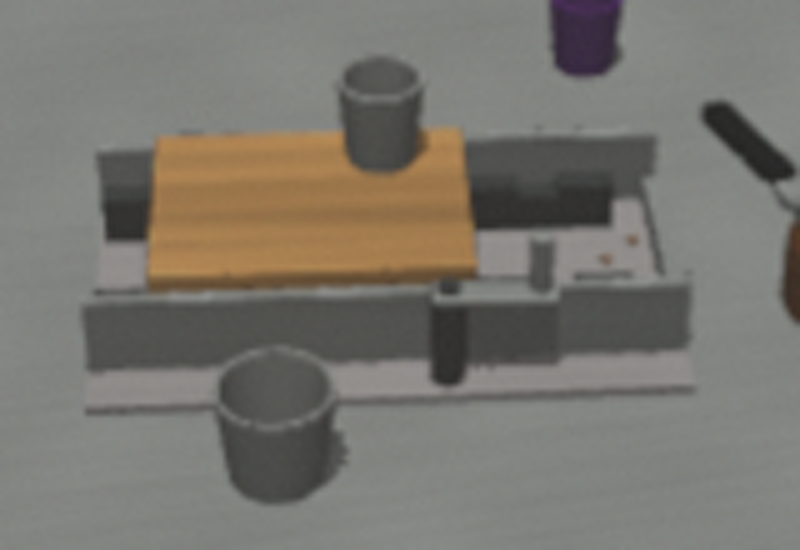

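```bash
python3 - <<'E'
from h import *
import pickle; c,d=pickle.load(open("cams.pkl","rb"))
from scipy.optimize import least_squares
T=lambda r,k:(140+(r+.5)/5-.5,260+(k+.5)/5-.5)
S=lambda r,k:(170+(r+.5)/5-.5,220+(k+.5)/5-.5)
# (cam,px,kind,local)
B=[(c,T(165,325),(.1,-.075)),(c,T(207,665),(-.1,-.075)),(c,T(455,643),(-.1,.075)),(c,T(410,293),(.1,.075)),
   (d,S(135,157),(-.1,.075)),(d,S(130,460),(.1,.075)),(d,S(270,475),(.1,-.075)),(d,S(277,150),(-.1,-.075))]
St=[(c,T(98,125),(.17,-.118,.006)),(c,T(178,715),(-.2,-.118,.006)),(c,T(552,682),(-.2,.118,.006)),(c,T(468,65),(.17,.118,.006)),
    (d,S(410,87),(-.2,-.118,0)),(d,S(392,693),(.17,-.118,0)),
    (d,S(150,98),(-.2,.085,.06)),(d,S(135,655),(.17,.085,.06)),(d,S(280,690),(.17,-.085,.06))]
def res(p,sep=False):
    th=p[2];Rz=np.array([[np.cos(th),-np.sin(th)],[np.sin(th),np.cos(th)]]);o=p[:2]
    out=[]
    for cam,px,l in B: out.append(proj(cam,[*(o+Rz@(np.array(l)+[p[3],p[4]])),.072])-px)
    for cam,px,l in St: out.append(proj(cam,[*(o+Rz@np.array(l[:2])),l[2]])-px)
    return np.array(out) if sep else np.ravel(out)
s=least_squares(res,[.51,0,1.6,-.05,0],loss="soft_l1")
print(s.x, np.degrees(s.x[2]));print(res(s.x,True).round(1).tolist())
p=s.x;th=p[2]
W=lambda x,y,z:np.array([p[0]+np.cos(th)*x-np.sin(th)*y,p[1]+np.sin(th)*x+np.cos(th)*y,z])
for a in(-.3,-.2,-.1,0,.05):
    q=W(.02+.055*np.cos(a),-.1+.055*np.sin(a),.113);print(a,((proj(c,q)-[140,260])*5).round(),((proj(d,q)-[170,220])*5).round(),q.round(3))
pv=W(.02,-.1,.073);print(((proj(c,pv)-[140,260])*5).round(),((proj(d,pv)-[170,220])*5).round(),pv)
print("push edge",W(p[3]-.1,p[4],.051))
for q in("spread_pot","mug","loaf","jar"):
    r=look_for("top",q); print(q,[(atz(c,x["pixel"],.05).round(3).tolist(),round(x["conf"],2)) for x in r])
E
```

```text
[ 5.29586445e-01  1.40029737e-02  1.43345931e+00 -6.04322133e-02
  1.80446309e-04] 82.13116859108986
[[-1.4, 0.3], [-0.8, 0.3], [0.1, -0.2], [-0.4, -0.2], [-0.8, -0.4], [-1.6, 0.3], [-1.9, 0.6], [-1.1, -0.9], [-0.3, 0.3], [-0.7, 0.0], [-0.0, -0.2], [-0.1, 0.1], [0.4, -0.4], [-0.5, 0.2], [-2.1, -0.3], [-2.3, 0.0], [-0.2, 0.5]]
-0.3 [ 58. 278.] [244. 539.] [0.655 0.07  0.113]
-0.2 [ 66. 275.] [238. 540.] [0.65  0.072 0.113]
-0.1 [ 75. 272.] [233. 541.] [0.644 0.074 0.113]
0 [ 84. 270.] [227. 541.] [0.639 0.075 0.113]
0.05 [ 89. 270.] [224. 540.] [0.636 0.075 0.113]
[119. 363.] [284. 447.] [0.63138297 0.02012409 0.073     ]
push edge [ 0.50744361 -0.14489392  0.051     ]
spread_pot [([0.676, -0.088, 0.05], 0.71)]
mug [([0.535, 0.525, 0.05], 0.81)]
loaf [([0.681, -0.414, 0.05], 0.7)]
jar [([0.602, 0.275, 0.05], 0.66)]
```

Candidates: boards are wood (203,358), blue (278,480); cups are steel on the board (211,338), purple (283,272), bystander (150,370). I choose the wooden board and steel cup, and the crop confirms both. The fit puts the board's rear edge at (0.507,-0.145), reach 0.53 m, and the play (0.2 mm sideways) matches the guides.

```bash
cat >> h.py <<'E'
P=np.array([.52959,.01400,1.43346]) # station x,y,yaw
def W(x,y,z): 
    a=P[2];return np.array([P[0]+np.cos(a)*x-np.sin(a)*y,P[1]+np.sin(a)*x+np.cos(a)*y,z])
def L(p):
    a=P[2];e=np.array(p[:2])-P[:2];return np.array([np.cos(a)*e[0]+np.sin(a)*e[1],-np.sin(a)*e[0]+np.cos(a)*e[1],p[2]])
def toolR(yawx):
    x=np.array([np.cos(yawx),np.sin(yawx),0]);z=np.array([0,0,-1.]);return np.c_[x,np.cross(z,x),z]
def cur(o=None):
    o=o or get_obs();w,x,y,z=o["tool_rot"];return np.array(o["eef_pos"]),R.from_quat([x,y,z,w]).as_matrix()
def delta(p,yawx,base=None):
    p0,R0=base or cur()
    return (R0.T@(p-p0)/.025).round(3).tolist(),(np.degrees(R.from_matrix(R0.T@toolR(yawx)).as_rotvec())/10).round(3).tolist()
E
python3 - <<'E'
from h import *
print(tcp_to_tips)
yb=P[2]-np.pi/2
print(delta(W(-.205,0,.25),yb),delta(W(-.205,0,.126),yb))
E
```

```text
0.0726
([-14.02, -17.063, 2.158], [-0.0, -0.0, -6.553]) ([-14.02, -17.062, 7.118], [-0.0, -0.0, -6.553])
```

Call:
{"api": "apply_moves", "payload": {
  "moves": [
    [[-14.02,-17.06,2.16],[0,0,-6.55],-1],
    [[-14.02,-17.06,2.16],[0,0,-6.55],-1],
    [[-14.02,-17.06,2.16],[0,0,-6.55],-1],
    [[-14.02,-17.06,2.16],[0,0,-6.55],-1],
    [[-14.02,-17.06,2.16],[0,0,-6.55],-1],
    [[-14.02,-17.06,2.16],[0,0,-6.55],-1],
    [[-14.02,-17.06,2.16],[0,0,-6.55],-1],
    [[-14.02,-17.06,2.16],[0,0,-6.55],-1],
    [[-14.02,-17.06,2.16],[0,0,-6.55],-1],
    [[-14.02,-17.06,2.16],[0,0,-6.55],-1],
    [[-14.02,-17.06,2.16],[0,0,-6.55],-1],
    [[-14.02,-17.06,2.16],[0,0,-6.55],-1],
    [[-14.02,-17.06,2.16],[0,0,-6.55],-1],
    [[-14.02,-17.06,2.16],[0,0,-6.55],-1],
    [[-14.02,-17.06,2.16],[0,0,-6.55],-1]
  ]
}}

```text
t: 2.88
eef_pos: [0.5013, -0.1894, 0.25]
tool_rot: [0.0, 0.998, -0.069, 0.0]
contact_force: [0.1, 0.4, -0.4]
gripper_width: 0.002
```

```bash
python3 - <<'E'
from h import *
import station
o=get_obs();print(o["t"],L(o["eef_pos"]),o["gripper_width"],o["contact_force"],o["q"].round(2),station.tcp_to_tips)
yb=P[2]-np.pi/2
print(delta(W(-.205,0,.126),yb))
E
```

```text
2.875 [-2.05352427e-01  1.38233846e-04  2.49970570e-01] 0.001696977973634174 [ 0.11023789  0.37379148 -0.40143446] [ 0.59  0.34 -0.42  1.92  0.17  0.91 -0.05] 0.0726
([0.005, -0.014, 4.959], [0.0, -0.001, -0.006])
```

Call:
{"api": "apply_moves", "payload": {
  "moves": [
    [[0,0,2],[0,0,0],-1],
    [[0,0,4],[0,0,0],-1],
    [[0,0,4.95],[0,0,0],-1],
    [[0,0,4.95],[0,0,0],-1]
  ]
}}

```text
t: 3.38
eef_pos: [0.5003, -0.1888, 0.1245]
tool_rot: [-0.001, 0.998, -0.069, -0.002]
contact_force: [0.2, -0.2, 0.2]
gripper_width: -0.001
```

```bash
python3 - <<'E'
from h import *
o=get_obs();print(o["t"],L(o["eef_pos"]),o["contact_force"])
d=read_camera("scene"); save(d,"s1.png",(130,280,180,380),4)
c=read_camera("top"); save(c,"t1.png",(140,260,260,420),4)
t=W(-.205,0,.053);print((proj(d,t)-[130,180])*4)
E
```

```text
3.375 [-0.2048611   0.00120531  0.12454496] [ 0.17532799 -0.18570958  0.20099991]
[338.52644485 223.62501304]
```

View pics/s1.png

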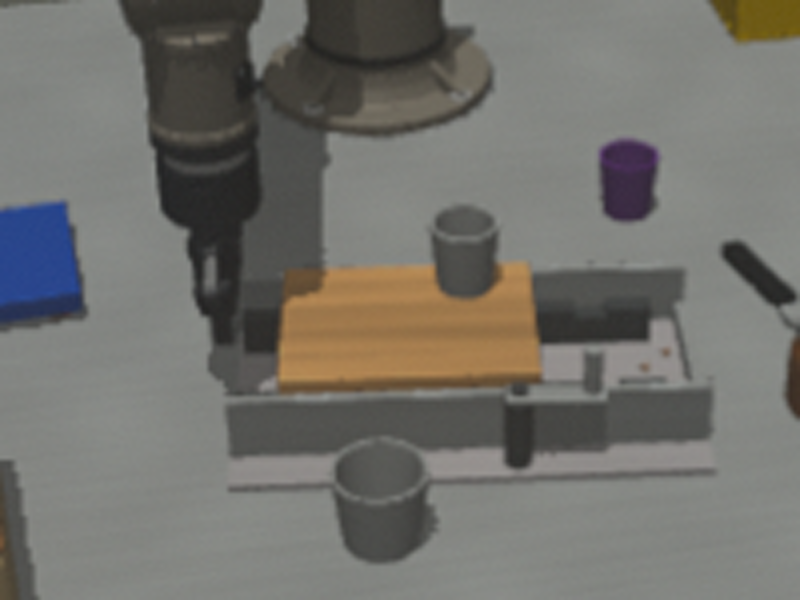

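The fingertip shows at (340,223) in the crop, just behind the rear edge and where it was predicted. The far rail shows a notch near (303,590); I'll estimate the travel from it.

```bash
python3 - <<'E'
from h import *
d=read_camera("scene"); save(d,"s2.png",(190,225,290,350),12)
c=read_camera("top"); save(c,"t2.png",(165,230,275,355),10)
print(((proj(d,W(.1,.063,.04))-[190,290])*12).round(),((proj(d,W(.1,.047,.04))-[190,290])*12).round(),((proj(d,W(.15,.047,.04))-[190,290])*12).round())
print(((proj(c,W(.1,-.047,.04))-[165,275])*10).round(),((proj(c,W(.05,-.047,.04))-[165,275])*10).round(),((proj(c,W(.05,.047,.04))-[165,275])*10).round())
E
```

```text
[163. 483.] [197. 488.] [191. 670.]
[155. 284.] [177. 450.] [482. 407.]
```

View pics/s2.png

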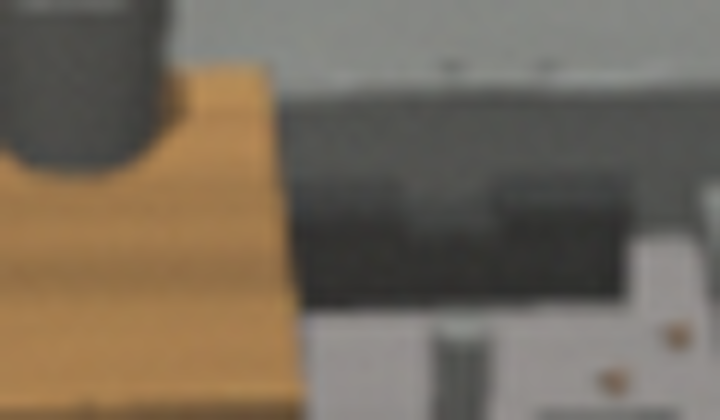

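View pics/t2.png

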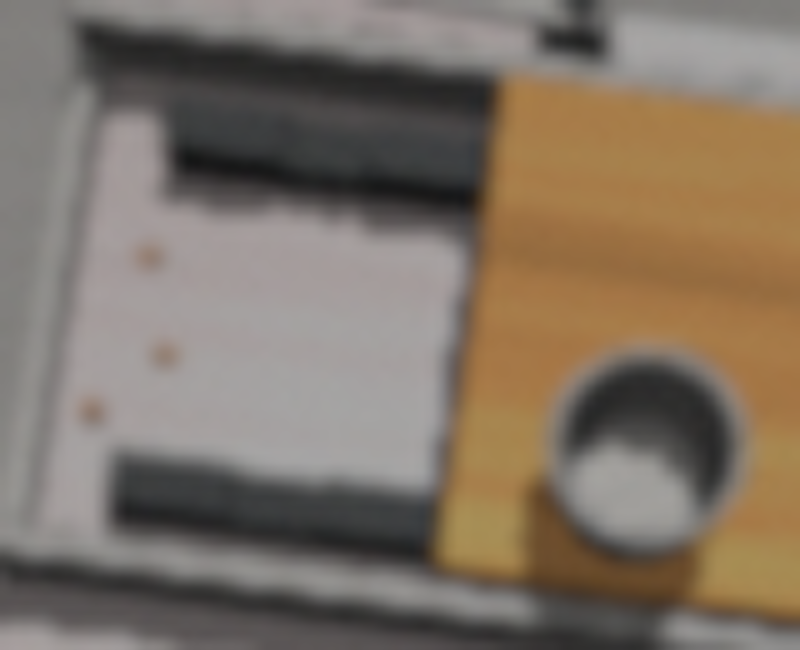

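Notch on the far rail spans station x ≈ 0.078 to 0.104 (26 mm, matches). The drop is expected after about 67 mm of travel, with the end stop around 75 mm. Now make gentle contact.

Call:
{"api": "apply_moves", "payload": {
  "moves": [
    [[0,-0.4,0],[0,0,0],-1],
    [[0,-0.8,0],[0,0,0],-1],
    [[0,-1.1,0],[0,0,0],-1],
    [[0,-1.25,0],[0,0,0],-1],
    [[0,-1.4,0],[0,0,0],-1],
    [[0,-1.55,0],[0,0,0],-1],
    [[0,-1.7,0],[0,0,0],-1],
    [[0,-1.85,0],[0,0,0],-1],
    [[0,-2.0,0],[0,0,0],-1],
    [[0,-2.15,0],[0,0,0],-1]
  ]
}}

```text
t: 4.82
eef_pos: [0.5085, -0.1383, 0.1262]
tool_rot: [0.001, 0.998, -0.07, -0.0]
contact_force: [-0.9, -7.0, 1.7]
gripper_width: 0.002
```

```bash
python3 - <<'E'
from h import *
o=get_obs();print(o["t"],L(o["eef_pos"]),o["contact_force"])
d=read_camera("scene"); save(d,"s3.png",(150,260,220,380),5)
c=read_camera("top"); save(c,"t3.png",(140,260,260,420),5)
o=get_obs();print(o["t"],L(o["eef_pos"]),o["contact_force"])
E
```

```text
4.825 [-1.53729791e-01  8.87343478e-05  1.26208368e-01] [-0.91660164 -6.95957657  1.68205088]
4.925 [-1.52989562e-01  5.64370051e-05  1.26215926e-01] [-0.9391629  -3.71815785  1.55062365]
```

View pics/s3.png

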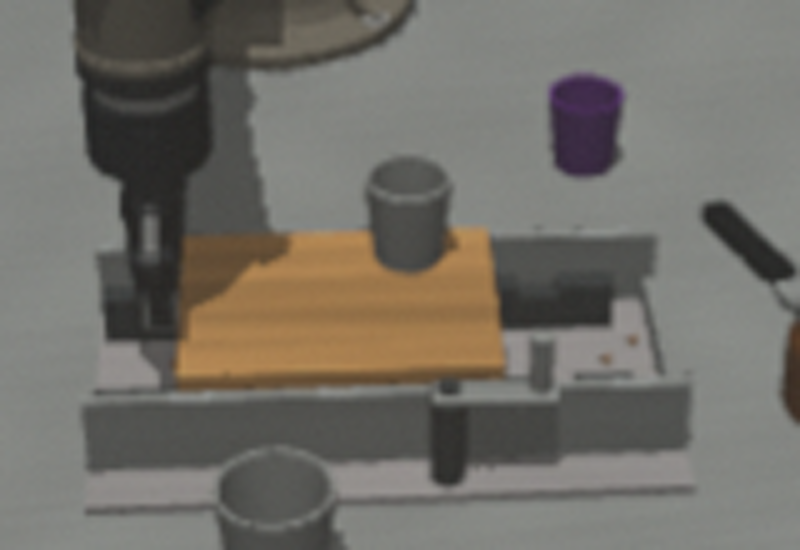

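View pics/t3.png

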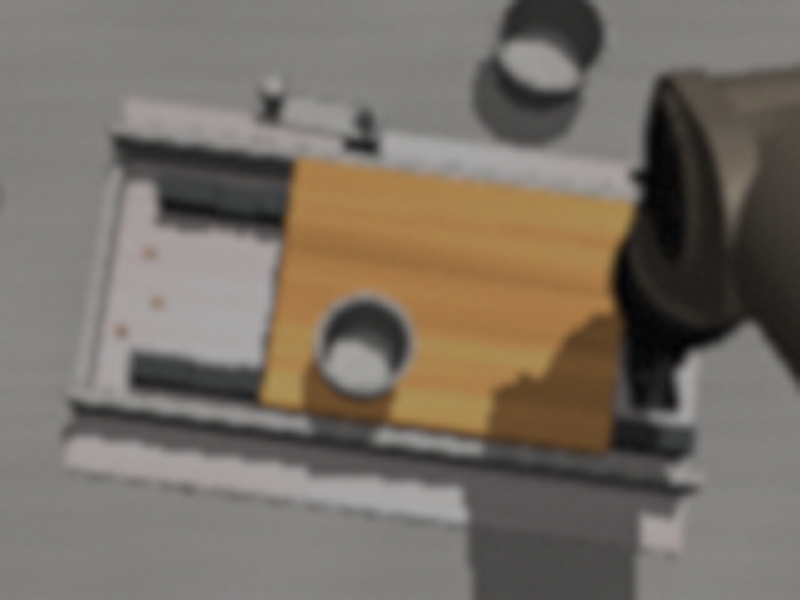

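The board has moved about 17 mm and contact is as expected (~5 N). Pushing on to just short of the expected drop.

Call:
{"api": "apply_moves", "payload": {
  "moves": [
    [[0,-0.12,0],[0,0,0],-1],
    [[0,-0.26,0],[0,0,0],-1],
    [[0,-0.4,0],[0,0,0],-1],
    [[0,-0.54,0],[0,0,0],-1],
    [[0,-0.68,0],[0,0,0],-1],
    [[0,-0.82,0],[0,0,0],-1],
    [[0,-0.96,0],[0,0,0],-1],
    [[0,-1.1,0],[0,0,0],-1],
    [[0,-1.24,0],[0,0,0],-1],
    [[0,-1.36,0],[0,0,0],-1],
    [[0,-1.46,0],[0,0,0],-1],
    [[0,-1.54,0],[0,0,0],-1]
  ]
}}

```text
t: 6.42
eef_pos: [0.5138, -0.0999, 0.1262]
tool_rot: [0.001, 0.998, -0.07, -0.0]
contact_force: [-1.8, -6.7, 2.3]
gripper_width: -0.001
```

```bash
python3 - <<'E'
from h import *
o=get_obs();print(o["t"],L(o["eef_pos"]),o["contact_force"])
d=read_camera("scene"); save(d,"s4.png",(150,260,220,380),5)
E
```

```text
6.425 [-1.15000414e-01  4.24571524e-05  1.26187055e-01] [-1.80718578 -6.74139345  2.28408885]
```

View pics/s4.png

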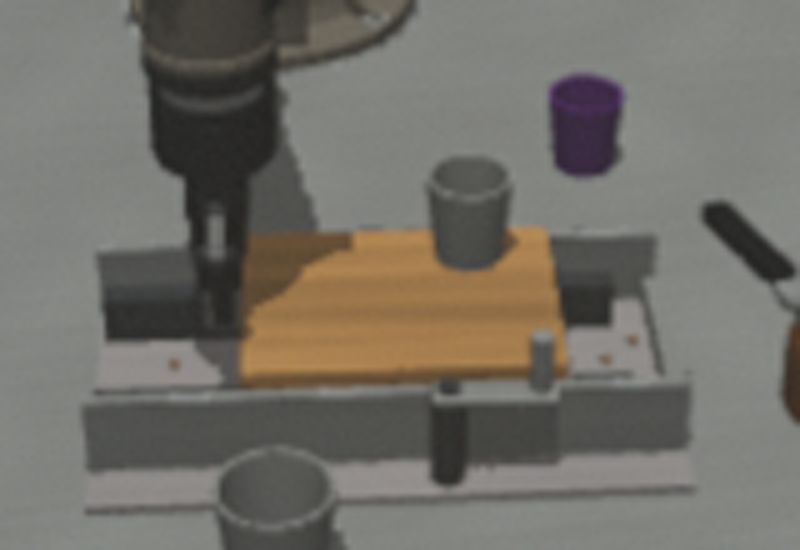

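Call:
{"api": "apply_moves", "payload": {
  "moves": [
    [[0,-0.06,0],[0,0,0],-1],
    [[0,-0.12,0],[0,0,0],-1],
    [[0,-0.18,0],[0,0,0],-1],
    [[0,-0.24,0],[0,0,0],-1],
    [[0,-0.3,0],[0,0,0],-1]
  ]
}}

```text
t: 7.1
eef_pos: [0.5148, -0.0925, 0.1262]
tool_rot: [0.001, 0.998, -0.07, -0.0]
contact_force: [-1.4, -6.4, 1.8]
gripper_width: 0.001
```

Call:
{"api": "apply_moves", "payload": {
  "moves": [
    [[0,-0.04,0],[0,0,0],-1],
    [[0,-0.08,0],[0,0,0],-1]
  ]
}}

```text
t: 7.35
eef_pos: [0.5151, -0.0895, 0.126]
tool_rot: [0.001, 0.998, -0.07, -0.0]
contact_force: [-1.2, -5.7, 0.2]
gripper_width: 0.001
```

Call:
{"api": "apply_moves", "payload": {
  "moves": [
    [[0,-0.04,0],[0,0,0],-1],
    [[0,-0.08,0],[0,0,0],-1]
  ]
}}

```text
t: 7.6
eef_pos: [0.5153, -0.0877, 0.126]
tool_rot: [0.001, 0.998, -0.07, -0.0]
contact_force: [-0.0, -5.1, 0.7]
gripper_width: 0.005
```

```bash
python3 - <<'E'
from h import *
o=get_obs();print(o["t"],L(o["eef_pos"]),o["contact_force"])
d=read_camera("scene"); save(d,"s5.png",(150,260,220,380),5)
E
```

```text
7.6 [-0.10265685  0.0002033   0.12602398] [-0.03486512 -5.09887126  0.70002923]
```

View pics/s5.png

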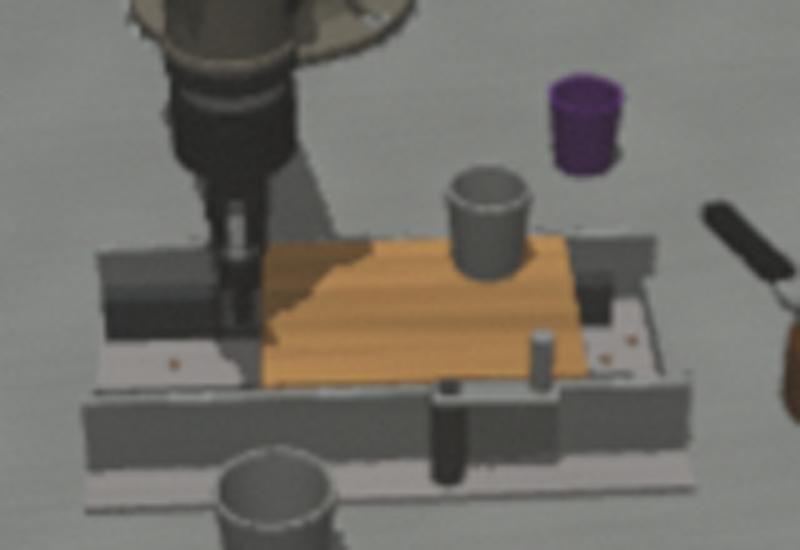

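The cup and board top have visibly sunk (cup rim row 157→168) and force changed around x=-0.105, as predicted. Stop pushing, then back off and rise.

Call:
{"api": "apply_moves", "payload": {
  "moves": [
    [[0,0.3,0],[0,0,0],-1],
    [[0,1.2,0],[0,0,0],-1],
    [[0,1.4,-1.5],[0,0,0],-1],
    [[0,1.4,-3.5],[0,0,0],-1],
    [[0,1.4,-5],[0,0,0],-1],
    [[0,1.4,-5],[0,0,0],-1]
  ]
}}

```text
t: 8.4
eef_pos: [0.5127, -0.1208, 0.2542]
tool_rot: [0.0, 0.998, -0.069, 0.003]
contact_force: [0.1, 0.9, -0.7]
gripper_width: 0.005
```

```bash
python3 - <<'E'
from h import *
import pickle
o=get_obs();print(o["t"],L(o["eef_pos"]),o["contact_force"])
d=read_camera("scene"); save(d,"s6.png",(170,280,220,380),5)
c=read_camera("top"); save(c,"t6.png",(140,260,260,420),5)
pickle.dump((c,d),open("cams2.pkl","wb"))
for z in(.064,.072):
  print(z,[((proj(d,W(.008+x,y,z))-[170,220])*5).round().tolist() for x in(-.1,.1) for y in(.075,-.075)])
E
```

```text
8.4 [-0.13579993 -0.00172538  0.25421056] [ 0.07231693  0.89461951 -0.71825526]
0.064 [[136.0, 259.0], [276.0, 259.0], [127.0, 563.0], [265.0, 588.0]]
0.072 [[126.0, 258.0], [266.0, 258.0], [117.0, 563.0], [255.0, 589.0]]
```

View pics/s6.png

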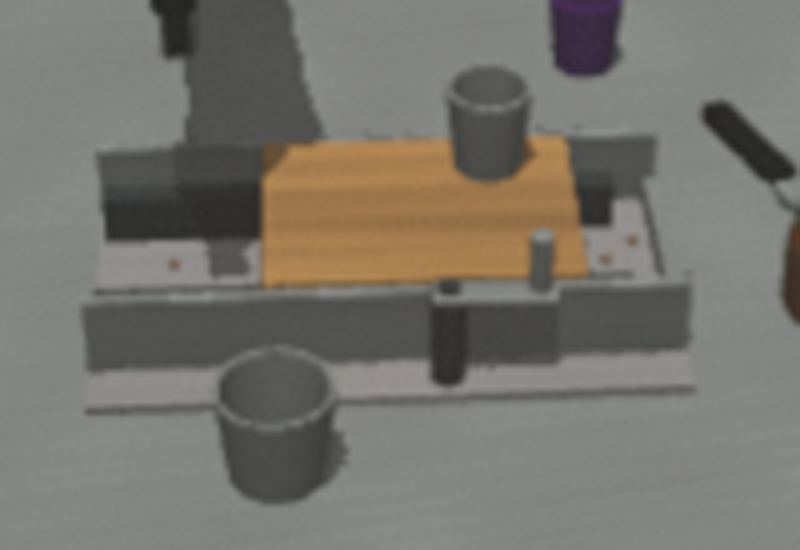

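View pics/t6.png

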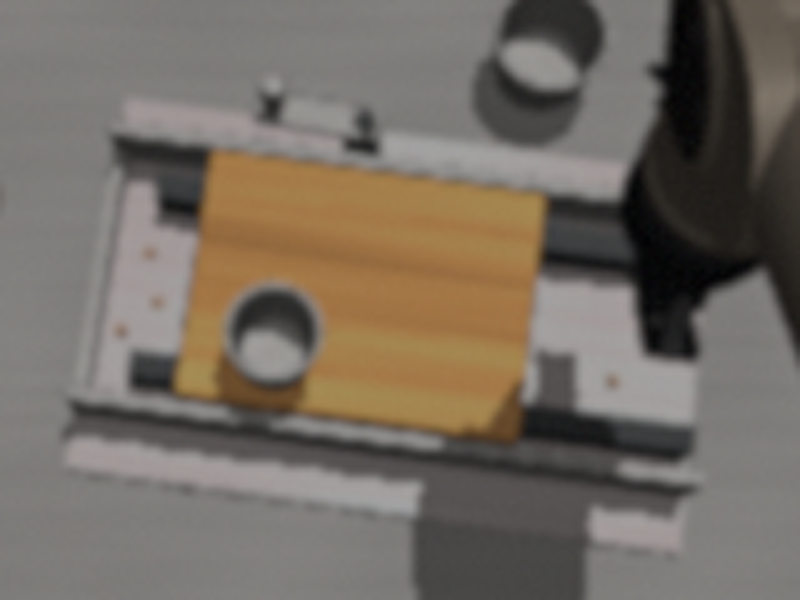

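Board corners match the dropped height (z 0.064), level front and rear, and the cup is standing. Now go to the latch, with the peg near station (0.075,-0.100).

```bash
python3 - <<'E'
from h import *
print(delta(W(.075,-.148,.254),P[2]+np.pi))
E
```

```text
([5.928, -8.446, -0.118], [-0.002, 0.0, 8.999])
```

Call:
{"api": "apply_moves", "payload": {
  "moves": [
    [[5.93,-8.45,-0.12],[0,0,9],-1],
    [[5.93,-8.45,-0.12],[0,0,9],-1],
    [[5.93,-8.45,-0.12],[0,0,9],-1],
    [[5.93,-8.45,-0.12],[0,0,9],-1],
    [[5.93,-8.45,-0.12],[0,0,9],-1],
    [[5.93,-8.45,-0.12],[0,0,9],-1],
    [[5.93,-8.45,-0.12],[0,0,9],-1],
    [[5.93,-8.45,-0.12],[0,0,9],-1],
    [[5.93,-8.45,-0.12],[0,0,9],-1],
    [[5.93,-8.45,-0.12],[0,0,9],-1],
    [[5.93,-8.45,-0.12],[0,0,9],-1]
  ]
}}

```text
t: 9.88
eef_pos: [0.6864, 0.068, 0.2529]
tool_rot: [-0.001, -0.657, 0.754, 0.0]
contact_force: [0.5, 0.1, -0.1]
gripper_width: 0.001
```

```bash
python3 - <<'E'
from h import *
o=get_obs();print(o["t"],L(o["eef_pos"]),o["q"].round(2))
print(delta(W(.075,-.148,.160),P[2]+np.pi))
E
```

```text
9.875 [ 0.07490859 -0.14790065  0.25292167] [-0.12  0.55 -0.11  1.56  0.06  1.04 -1.95]
([-0.006, -0.011, 3.717], [0.01, -0.003, 0.008])
```

Call:
{"api": "apply_moves", "payload": {
  "moves": [
    [[0,0,1.7],[0,0,0],-1],
    [[0,0,3.2],[0,0,0],-1],
    [[0,0,3.7],[0,0,0],-1],
    [[0,0,3.7],[0,0,0],-1]
  ]
}}

```text
t: 10.38
eef_pos: [0.6866, 0.0678, 0.1611]
tool_rot: [-0.001, -0.657, 0.754, 0.0]
contact_force: [0.2, -0.2, 1.0]
gripper_width: -0.002
```

```bash
python3 - <<'E'
from h import *
o=get_obs();print(o["t"],L(o["eef_pos"]),o["contact_force"])
d=read_camera("scene"); save(d,"s7.png",(150,260,220,380),5)
b=cur()
for a in np.radians([0,10,20,30,40,50,60,70,80,88,92]):
    t=np.array([-np.sin(a),np.cos(a)]);pt=np.array([.02,-.1])+.055*np.array([np.cos(a),np.sin(a)])-.0175*t
    m,r=delta(W(*pt,.160),P[2]+np.pi+a,b);print(round(np.degrees(a)),pt.round(3),np.round(m,2).tolist(),np.round(r,2).tolist())
E
```

```text
10.375 [ 0.07479889 -0.14815637  0.1611441 ] [ 0.20217398 -0.21655487  1.04595843]
0 [ 0.075 -0.118] [-0.0, 1.26, 0.1] [-0.0, 0.0, -0.0]
10 [ 0.077 -0.108] [-0.09, 1.65, 0.1] [-0.0, 0.0, -1.0]
20 [ 0.078 -0.098] [-0.11, 2.05, 0.1] [-0.01, 0.0, -2.0]
30 [ 0.076 -0.088] [-0.06, 2.45, 0.1] [-0.01, 0.0, -3.0]
40 [ 0.073 -0.078] [0.06, 2.83, 0.1] [-0.01, 0.0, -4.0]
50 [ 0.069 -0.069] [0.25, 3.19, 0.1] [-0.01, -0.0, -5.0]
60 [ 0.063 -0.061] [0.49, 3.51, 0.09] [-0.01, -0.0, -6.0]
70 [ 0.055 -0.054] [0.79, 3.78, 0.09] [-0.01, -0.0, -7.0]
80 [ 0.047 -0.049] [1.13, 4.0, 0.09] [-0.01, -0.0, -8.0]
88 [ 0.039 -0.046] [1.42, 4.13, 0.09] [-0.01, -0.0, -8.8]
92 [ 0.036 -0.044] [1.58, 4.18, 0.09] [-0.01, -0.0, -9.2]
```

View pics/s7.png

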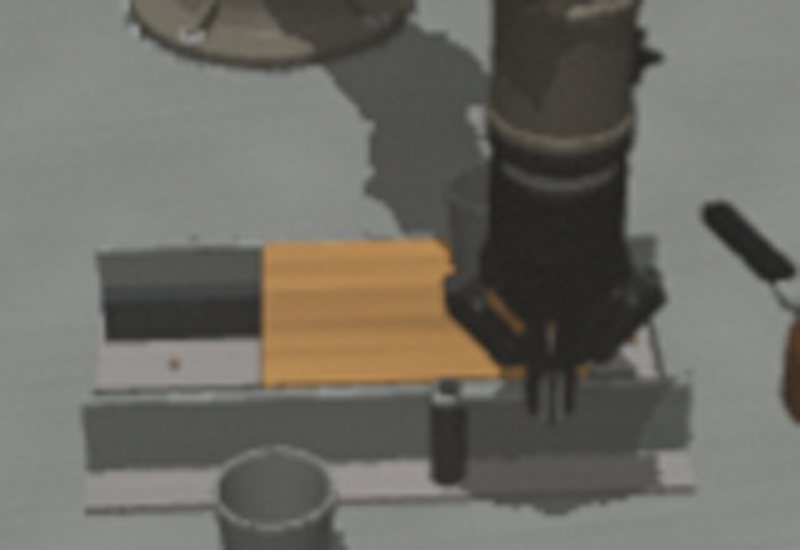

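The latch arm, previously at row 390, cols 430–560, isn't obvious here. It may be in the gripper's shadow; checking from above.

```bash
python3 - <<'E'
from h import *
c=read_camera("top"); save(c,"t7.png",(140,260,260,420),5)
d=read_camera("scene"); save(d,"s8.png",(205,255,290,370),10)
E
```

```text
(no output)
```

View pics/t7.png

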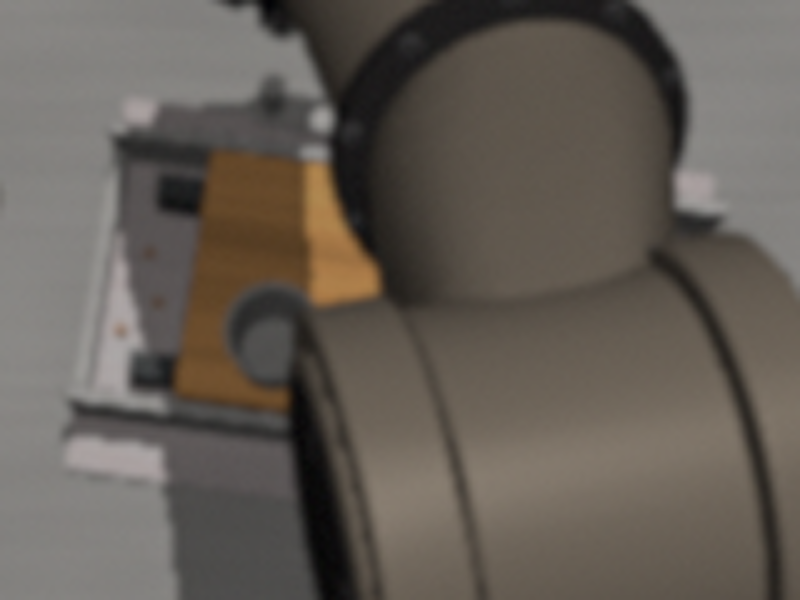

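View pics/s8.png

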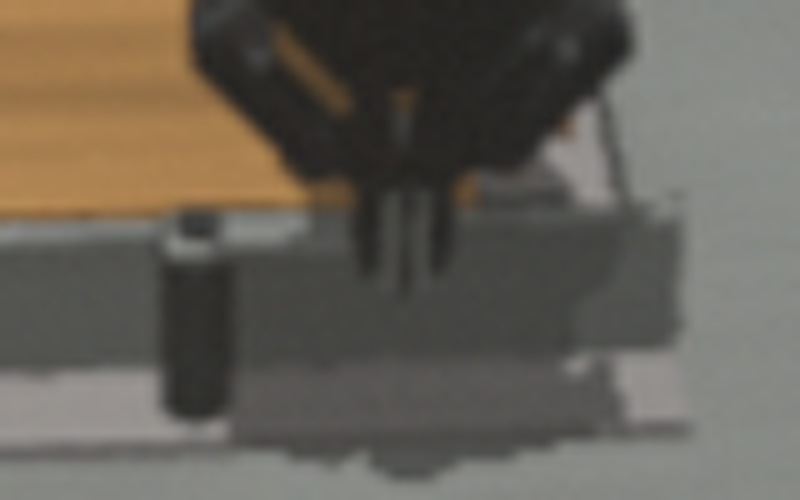

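Peg still at (90,272) in the top view, unmoved; the arm was just shaded. Sweeping the peg along its arc, tips raised slightly.

Call:
{"api": "apply_moves", "payload": {
  "moves": [
    [[0,0.6,-0.1],[0,0,0],-1],
    [[0,1.0,-0.1],[0,0,0],-1],
    [[0,1.26,-0.1],[0,0,0],-1],
    [[-0.05,1.45,-0.1],[0,0,-0.5],-1],
    [[-0.09,1.65,-0.1],[0,0,-1],-1],
    [[-0.1,1.85,-0.1],[0,0,-1.5],-1],
    [[-0.11,2.05,-0.1],[0,0,-2],-1],
    [[-0.09,2.25,-0.1],[0,0,-2.5],-1],
    [[-0.06,2.45,-0.1],[0,0,-3],-1],
    [[0,2.64,-0.1],[0,0,-3.5],-1],
    [[0.06,2.83,-0.1],[0,0,-4],-1],
    [[0.15,3.01,-0.1],[0,0,-4.5],-1],
    [[0.25,3.19,-0.1],[0,0,-5],-1],
    [[0.37,3.35,-0.1],[0,0,-5.5],-1],
    [[0.49,3.51,-0.1],[0,0,-6],-1],
    [[0.64,3.65,-0.1],[0,0,-6.5],-1],
    [[0.79,3.78,-0.1],[0,0,-7],-1],
    [[0.96,3.89,-0.1],[0,0,-7.5],-1],
    [[1.13,4.0,-0.1],[0,0,-8],-1],
    [[1.13,4.0,-0.1],[0,0,-8],-1]
  ]
}}

```text
t: 13.02
eef_pos: [0.584, 0.0531, 0.1644]
tool_rot: [0.0, 0.988, -0.156, 0.0]
contact_force: [0.3, 0.2, 0.4]
gripper_width: -0.002
```

```bash
python3 - <<'E'
from h import *
o=get_obs();print(o["t"],L(o["eef_pos"]),o["contact_force"])
d=read_camera("scene"); save(d,"s9.png",(150,260,220,380),5)
b=cur()
for a in np.radians([80,84,88,90,92,94]):
    t=np.array([-np.sin(a),np.cos(a)]);pt=np.array([.02,-.1])+.055*np.array([np.cos(a),np.sin(a)])-.0175*t
    m,r=delta(W(*pt,.1635),P[2]+np.pi+min(a,np.pi/2),b);print(round(np.degrees(a)),pt.round(3),np.round(m,2).tolist(),np.round(r,2).tolist())
E
```

```text
13.025 [ 0.0462244  -0.04849747  0.16444158] [0.33204028 0.20585533 0.3741082 ]
80 [ 0.047 -0.049] [0.01, -0.02, 0.04] [-0.0, -0.0, -0.02]
84 [ 0.043 -0.047] [-0.03, 0.14, 0.04] [-0.0, -0.0, -0.42]
88 [ 0.039 -0.046] [-0.06, 0.3, 0.04] [-0.0, -0.0, -0.82]
90 [ 0.038 -0.045] [-0.08, 0.38, 0.04] [-0.0, -0.0, -1.02]
92 [ 0.036 -0.044] [-0.08, 0.46, 0.04] [-0.0, -0.0, -1.02]
94 [ 0.034 -0.044] [-0.09, 0.54, 0.04] [-0.0, -0.0, -1.02]
```

View pics/s9.png

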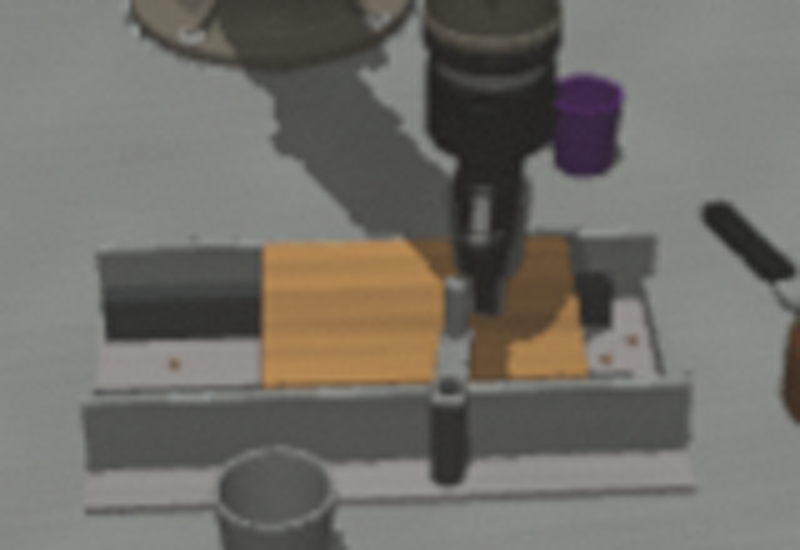

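The latch followed to about 80°. Finishing slowly.

Call:
{"api": "apply_moves", "payload": {
  "moves": [
    [[-0.03,0.14,0],[0,0,-0.42],-1],
    [[-0.05,0.22,0],[0,0,-0.62],-1],
    [[-0.06,0.3,0],[0,0,-0.82],-1],
    [[-0.08,0.38,0],[0,0,-1.02],-1],
    [[-0.08,0.42,0],[0,0,-1.02],-1],
    [[-0.08,0.46,0],[0,0,-1.02],-1]
  ]
}}

```text
t: 13.82
eef_pos: [0.5787, 0.0439, 0.1643]
tool_rot: [-0.001, 0.998, -0.067, 0.0]
contact_force: [2.3, 3.4, -1.5]
gripper_width: 0.006
```

Call:
{"api": "apply_moves", "payload": {
  "moves": [
    [[0,0.04,0],[0,0,0],-1],
    [[0,0.06,0],[0,0,0],-1]
  ]
}}

```text
t: 14.08
eef_pos: [0.5786, 0.0436, 0.1643]
tool_rot: [-0.001, 0.998, -0.067, 0.001]
contact_force: [2.9, 5.9, -2.8]
gripper_width: 0.001
```

```bash
python3 - <<'E'
from h import *
o=get_obs();print(o["t"],L(o["eef_pos"]),o["contact_force"])
d=read_camera("scene"); save(d,"s10.png",(195,255,275,355),10)
for a in (1.5,1.57,1.6):
  q=[.02+.055*np.cos(a),-.1+.055*np.sin(a)]
  print(a,[((proj(d,W(*q,z))-[195,275])*10).round().tolist() for z in(.113,.073)])
print(((proj(d,W(.02,-.1,.073))-[195,275])*10).round())
E
```

```text
14.075 [ 0.03608419 -0.0445337   0.16432763] [ 2.87161448  5.87027175 -2.76944226]
1.5 [[101.0, 345.0], [208.0, 344.0]]
1.57 [[102.0, 333.0], [208.0, 332.0]]
1.6 [[102.0, 327.0], [208.0, 326.0]]
[318. 343.]
```

View pics/s10.png

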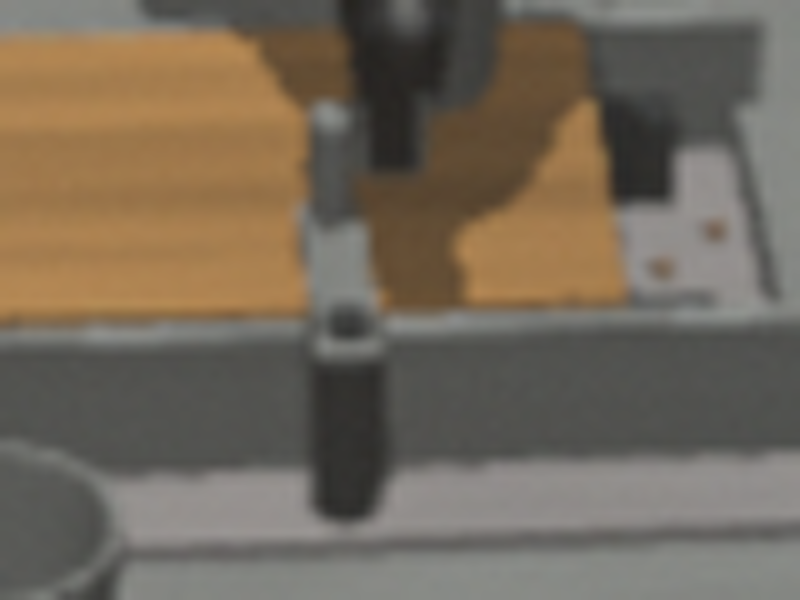

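Resistance rose to about 6 N with no further motion, so it's at the stop, with the peg at col ~330 (1.57–1.6 rad predicted 327–333). Backing off, rising and moving clear.

Call:
{"api": "apply_moves", "payload": {
  "moves": [
    [[0,-0.3,0],[0,0,0],-1],
    [[0,-0.6,-0.1],[0,0,0],-1],
    [[0,-0.6,-1.5],[0,0,0],-1],
    [[0,-0.6,-3.5],[0,0,0],-1],
    [[0,-0.6,-5.5],[0,0,0],-1],
    [[0,2,-6],[0,0,0],-1],
    [[0,4.5,-6],[0,0,0],-1],
    [[0,7,-6],[0,0,0],-1],
    [[0,9.5,-6],[0,0,0],-1],
    [[0,12,-6],[0,0,0],-1],
    [[0,12,-6],[0,0,0],-1],
    [[0,12,-6],[0,0,0],-1]
  ]
}}

```text
t: 15.62
eef_pos: [0.5379, -0.2553, 0.3141]
tool_rot: [-0.0, 0.998, -0.068, -0.0]
contact_force: [0.1, 0.5, 0.2]
gripper_width: 0.001
```

```bash
python3 - <<'E'
from h import *
o=get_obs();print(o["t"],L(o["eef_pos"]),o["contact_force"],o["joint_vel"].round(3))
d=read_camera("scene"); save(d,"s11.png",(140,280,200,400),4)
c=read_camera("top"); save(c,"t11.png",(130,260,220,420),4)
E
```

```text
15.625 [-0.26562991 -0.0450695   0.31406642] [0.14894851 0.50160124 0.23150136] [-0.028 -0.007 -0.031  0.01  -0.004 -0.004  0.   ]
```

View pics/s11.png

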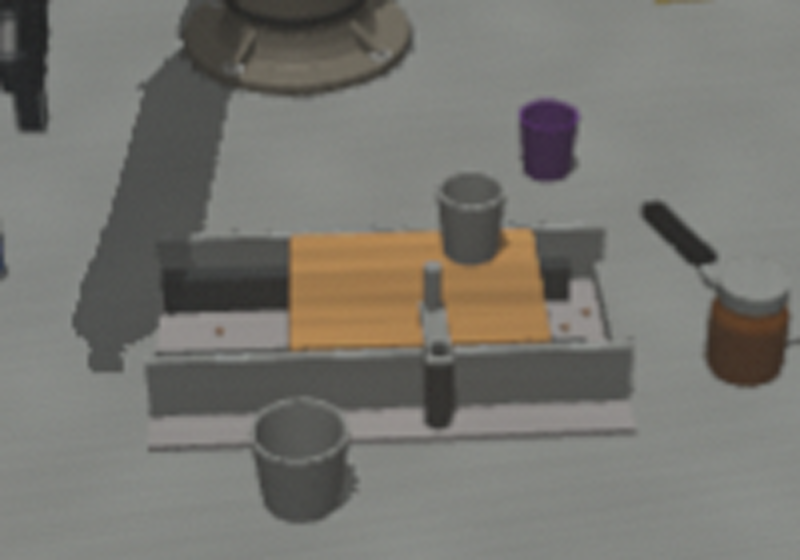

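View pics/t11.png

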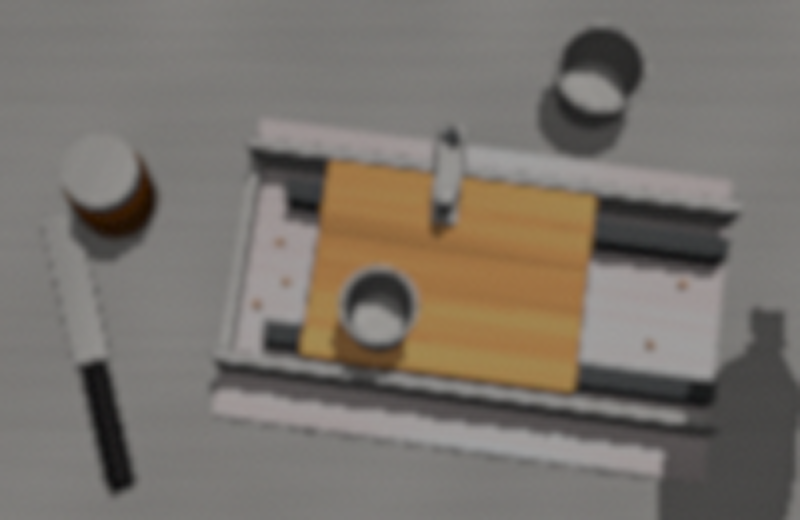

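The final views show the latch square across the board, from its pivot at (135,450) to the peg at (215,445) in the top crop. The board is down, the cup is standing at (305,378), and nothing else has moved. The hand is clear, so I'm handing in.

```bash
python3 -c "
from station import hand_in
print(hand_in())"
```

```text
the job is handed in; nothing more can be done
None
```

The bread slicing station is ready, and I handed the job in at about 16 s of the 51 s allowed.

- **Board:** I pushed the wooden board about 68 mm by its rear edge, with 5–7 N, until it dropped into the notches. I stopped there without pushing it against the notch ends. Its corners in the images match the dropped height at both ends.
- **Latch:** I swept the latch by its peg until it met its stop, where the force rose to about 6 N with no further movement. The camera view puts it at about 1.57–1.6 rad, square across the board.
- **Everything else:** In the last pictures the steel cup was still standing on the board. The other cups, the jar and the spatula were where they started, and the hand was clear. The loaf and mug lay outside those last close-up pictures and the arm did not go near them.

No checks failed. The station-fit points in the scene camera were off by up to about 2 pixels in height; I allowed for that when judging the drop.

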